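# Free the test fixture's cover and hold it open

### The job

Hold the blue cover of the board test fixture half open, at about 45 degrees, so that a colleague can reach the board inside. First lift the cover by its handle until it either comes up or stops against the hidden catch, and do not touch the red release before that; if it is caught, slide the red release all the way to the fixture's left and then lift. The program finishes while the fingers still hold the cover still at about 45 degrees; leave everything else on the bench where it is.

Things in the scene. Friction and masses are not known exactly. Their poses are not given: they have to be found in the camera images.
- jig: Board test fixture, fixed: grey base 205 x 180 mm, top face 55 mm above the bench, a blue hinged cover on its rear 133 mm, a bare ledge 65 mm deep at its front. Origin: on the bench under the base, midway between left and right sides, 110 mm behind its front side. x points to the fixture's rear (hinge), y to its left as seen by the robot, z up.
- lid (a joint): Angle of the blue cover (133 x 180 x 31 mm, 0.28 to 0.56 kg), rad: 0 shut, grows as its front rises, stop at 1.5. Falls shut when let go. A catch hidden in the base may hold it: if caught it lifts freely only about 0.035 rad (4 mm at the handle), then stops hard; if not, it goes on rising. Lifting takes 1 to 4 N at the handle, to 10 N if gripped hard.
- lid_handle (a point): Middle of the cover's handle: round steel bar 10 mm thick along the fixture's y, on posts 100 mm apart near the cover's front. Cover shut: bar centre 126 mm above the bench, 40 mm above the cover's top face, 115 mm ahead of the hinge line and 68 mm above it. It turns about the hinge with the cover; the bar can turn between finger pads.
- lid_hinge (a point): Middle of the cover's hinge line, at the cover's lower rear edge, 58 mm above the bench; the hinge line runs along the fixture's y.
- release (a joint): Travel of the red release, m: starts at 0 to 0.003, slides along the ledge to the fixture's left (+y of jig), end stop at 0.020. Stays where it is left (2 to 3 N to slide). Sliding it to its left end frees a caught cover (at 0.012 at the latest), and the catch then stays clear.
- release_top (a point): Centre of the top of the red release tab, 90 mm above the bench; the tab stands 35 mm above the ledge, is 22 mm along the fixture's x and 12 mm along its y; it can be pinched across its y sides or pushed.
- screwdriver: Bystander: screwdriver with a yellow handle, lying on the bench beside the fixture (its right side), about 200 mm long. Leave it alone.
- brush: Bystander: dusting brush with a green handle, lying on the bench to the left of the fixture. Leave it alone.
- cup: Bystander: small aluminium screw cup, 60 mm across, 35 mm high, standing behind the fixture. Leave it alone.
- jar: Bystander: blue jar with a red cap, 76 mm across, 110 mm high, standing at the left of the bench. Leave it alone.
- spool: Bystander: orange spool, 60 mm across, 47 mm high, standing at the left of the bench. Leave it alone.
- meter: Bystander: yellow multimeter 150 x 80 x 35 mm lying at the right of the bench. Leave it alone.
- bin: Bystander: open blue parts bin 100 x 140 x 50 mm at the right of the bench. Leave it alone.

How it is judged:
By the outcome, as a careful person would: the job done as asked, in the order asked, and still so for the second after the job is handed in, while the arm keeps its last pose, push and grip.
It also fails if it takes over 48 s, if anything falls off the work surface, if the arm or the gripper's body presses on something with over 40 N, if the wrist force passes 120 N, or if a joint passes its speed limit or range.

### The arm

A 6-joint arm with a two-finger parallel gripper is mounted at the origin on the work surface. World frame = base frame: x ahead of the robot, y to its left, z up, the work surface at z = 0. Lengths are in m, angles in degrees, forces in N, time in s.
With the tool pointing down it reaches from about 0.4 to 0.825 m from the base axis. Payload 7 kg.
Tool frame: the origin (TCP) lies on the centre line of the jaws, within the pads' length; the fingertips stand 8 mm ahead of it and the grasp point (between the pads) lies 11 mm behind it; z points along the fingers, y is the line along which they close (so a half turn about z gives the same grasp; the last joint's range is limited). The gripper opens to 88 mm and grips with 3 to 60 N. Pads are 19 mm wide; open, the fingers measure 130 mm over their backs; the gripper's body (78 mm by 193 mm) begins 47 mm behind the grasp point.
Start: joints at [90.075, 20.546, 0.682, 0, -70.136, -16.507], TCP at [0.191, 0.647, 0.207] pointing down, gripper open.
Joint ranges: [-176.03, 176.03], [-82.01, 121.73], [-58.28, 71.71], [-173.87, 95.51], [-174.79, -0.11], [-173.66, 173.66]. Speed limits (degrees/s): [136.94, 136.94, 172.46, 180, 180, 180].

### API

Orientations are given as [roll, pitch, yaw] about the fixed x, y, z axes, in that order (R = Rz(yaw) Ry(pitch) Rx(roll)).
In Python, from plant import r gives the robot as it stands.
- The arm moves only by the tool carry_out, never from a script. Its argument "targets" is a list of rows, each a list of 6 numbers: the shift along the tool's x, y, z scaled (see below), then the turn, a rotation vector about the tool's x, y, z scaled (see below). A call has 1 to 5 rows; each row shifts and turns the commanded pose from where the row before left it, along the tool's axes as they then stand; what a row does not reach is not made up. The controller multiplies each number of a shift by 0.5 m and each number of a turn by 60 degrees. A row lasts 1/8 s, in which the tool goes at most 62.5 mm and 10.7 degrees, less where a joint would pass 70% of its speed; a pose out of reach is approached as far as the arm can. A call with a number of a shift or a turn outside -1 to 1 is refused whole. A call with a gripper value outside its range is refused whole. "hand" is the opening, from 0 (shut) to 1 (fully open), set as the call begins (left out, the last holds). The fingers move at their own pace and stop on an object; "squeeze" is the grip in N (left out, the last holds). Time passes only in rows, so rows that do not move let the fingers close. It gives the time, the measured TCP pose, the force, the opening and the grip force at its end, in the units of the state.
- r.get_state(): the state, without advancing time (a new reading comes with each control period).
- r.capture(name): name is "scene" or "top" or "wrist"; returns the picture (420x560x3 uint8, red, green, blue); there is no depth.
- r.camera_info(name): a dict with "K" (3x3 intrinsics, pixels), "eye" and "attitude" of the camera in the world. Camera axes: x right, y down, z forward; pixel columns grow to the right and rows downward; lengths in m; the calibration is good to about 2 mm. A picture is of the moment at which its call begins: read the wrist's pose just before it. camera_info takes no time and is no camera call; for the wrist camera it gives the pose at the moment of the call.
- r.close_job(): hands the job in; it is judged then, once.
The state is a dict: "time_s": time; "joints": joint angles; "qd": joint speeds; "joint_torque": joint torques, N m; "tcp_pos": TCP position; "eef_rot": TCP orientation; "contact_force": force on the tool from outside, world axes, zero at the start; "moment": the same for the moment, N m; "gripper_width": finger opening in m; "gripper_force": force on a finger pad.
Only numpy, scipy, OpenCV 4.12 (cv2) and the standard library are available. Lean on these libraries where they do the work, as an engineer would, in place of code of your own. Each camera call takes 0.05 s, during which the arm holds its last target. There are 200 camera calls.

## Working session

There is one attempt and no reset: what is moved stays moved. The work goes in short steps, Python scripts to look and compute and a tool call to move; the robot and the scene stay as the last step left them, time stands still between calls to the robot, and variables do not carry over. Pictures are saved under pics/ and viewed, at most 10 in all, crops included, and the job is handed in when it is done.

Besides the shell and the picture viewer there is one more tool, called in YAML: its name, and indented under it one key for each argument. carry_out: Moves the arm, as the interface text tells. Its arguments: {"type":"object","properties":{"targets":{"type":"array","items":{"type":"array","items":{"type":"number","minimum":-1,"maximum":1}}},"hand":{"type":"number"},"squeeze":{"type":"number"}},"required":["targets"]}

```bash
mkdir -p pics; ls; python3 - <<'E'
from plant import r
import cv2
print(r.get_state())
for n in("scene","top"):
    i=r.capture(n); cv2.imwrite(f"pics/{n}0.png",i[:,:,::-1]); print(n,r.camera_info(n))
E
```

```text
pics
{'time_s': 0.0, 'joints': array([ 9.00740875e+01,  2.05903724e+01,  6.36037396e-01, -1.89744781e-02,
       -7.01367315e+01, -1.65074882e+01]), 'qd': array([ 0.00253247,  0.03115997,  0.05516269,  0.1457329 , -0.01001407,
       -0.12765156]), 'joint_torque': array([ 9.52390910e-04, -5.82702184e+01,  2.93053508e+01,  6.99750692e+00,
        6.82327125e-03, -1.58855987e-04]), 'tcp_pos': array([0.19083964, 0.64693403, 0.20565551]), 'eef_rot': array([ 1.79907618e+02, -8.77573441e-03, -1.64398549e+01]), 'contact_force': array([-0.3435131, -0.4043141, -0.0559309]), 'moment': array([-0.02429756, -0.00175789,  0.03246573]), 'gripper_force': 0.0, 'gripper_width': 0.0876586811923801}
scene {'K': array([[524.67080461,   0.        , 279.33216458],
       [  0.        , 524.67080461, 206.57959285],
       [  0.        ,   0.        ,   1.        ]]), 'eye': array([ 1.55483315, -0.71977327,  1.14723493]), 'attitude': array([-1.30461943e+02,  2.27140769e-02,  5.42758714e+01])}
top {'K': array([[421.68158104,   0.        , 279.66093823],
       [  0.        , 421.68158104, 208.55942427],
       [  0.        ,   0.        ,   1.        ]]), 'eye': array([0.4405939 , 0.01430569, 1.27725088]), 'attitude': array([-173.71144615,   -0.99724168,  -89.03156199])}
```

View pics/scene0.png

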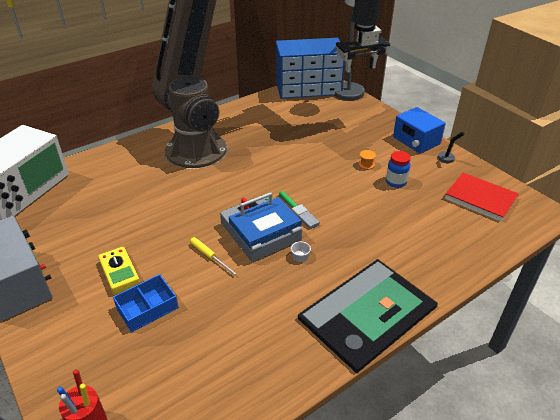

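View pics/top0.png

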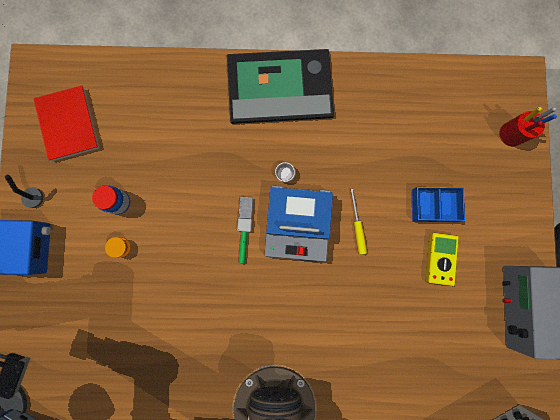

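The scene view shows the fixture at about (262,225). In the top view it covers (266–332, 187–262), with the handle bar near (300,229) and the red release near (302,251). I'll zoom in on the top view and measure there.

```bash
cat > h.py <<'E'
import numpy as np, cv2
from scipy.spatial.transform import Rotation as R
from plant import r
def ray(ci,u,v):
    d=R.from_euler('xyz',ci['attitude'],degrees=True).as_matrix()@np.linalg.inv(ci['K'])@[u,v,1]
    return ci['eye'],d
def onplane(ci,u,v,z):
    e,d=ray(ci,u,v); return e+d*(z-e[2])/d[2]
def proj(ci,p):
    q=ci['K']@(R.from_euler('xyz',ci['attitude'],degrees=True).as_matrix().T@(np.array(p)-ci['eye'])); return q[:2]/q[2]
E
python3 - <<'E'
from h import *
i=cv2.imread("pics/top0.png"); ci=r.camera_info("top")
c=cv2.resize(i[180:270,255:345],None,fx=6,fy=6,interpolation=cv2.INTER_CUBIC); cv2.imwrite("pics/c0.png",c)
h=cv2.cvtColor(i,cv2.COLOR_BGR2HSV)
def blob(m,n,z):
    m=m.astype(np.uint8); m[:180]=0;m[270:]=0;m[:,:255]=0;m[:,345:]=0
    k,l,s,ce=cv2.connectedComponentsWithStats(m); j=1+np.argmax(s[1:,4])
    pts=np.argwhere(l==j)[:,::-1].astype(np.float32)
    (cx,cy),wh,a=cv2.minAreaRect(pts)
    print(n,s[j],ce[j],(cx,cy),wh,a,[onplane(ci,*p,z).round(4) for p in (ce[j],(cx,cy))])
    print([onplane(ci,*p,z).round(4)[:2] for p in cv2.boxPoints(((cx,cy),wh,a))])
H,S,V=h[...,0],h[...,1],h[...,2]
blob((S>150)&((H<8)|(H>172))&(V>110),"red",.09)
blob((S>120)&(H>100)&(H<125),"blue",.086)
E
```

```text
red [296 246   9   9  61] [299.91803279 250.29508197] (300.00994873046875, 250.42999267578125) (7.212489604949951, 8.202439308166504) 8.13010311126709 [array([ 0.4551, -0.063 ,  0.09  ]), array([ 0.4547, -0.0632,  0.09  ])]
[array([ 0.4446, -0.0517]), array([ 0.4673, -0.0547]), array([ 0.4648, -0.0748]), array([ 0.4421, -0.0717])]
blue [ 267  187   66   52 2269] [299.20625826 213.19303658] (299.4901428222656, 212.77853393554688) (63.04916763305664, 46.81810760498047) 5.04245138168335 [array([ 0.56 , -0.06 ,  0.086]), array([ 0.5612, -0.0608,  0.086 ])]
[array([0.5012, 0.0331]), array([0.6346, 0.024 ]), array([ 0.6221, -0.1559]), array([ 0.4887, -0.1446])]
```

View pics/c0.png

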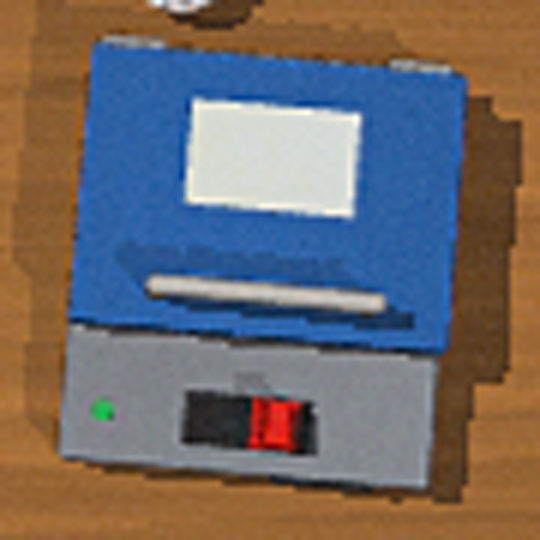

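The crop shows the bar from (148,286) to (383,302), the red tab near (280,424) at the right end of its slot, and the cover. The cover measures 134 x 180 mm, which agrees with the sizes given. Next I'll work out the frame and the bar position.

```bash
python3 - <<'E'
from h import *
ci=r.camera_info("top")
A,B=[onplane(ci,255+u/6,180+v/6,.126) for u,v in((148,286),(383,302))]
print(A,B,(A+B)/2,np.linalg.norm(A-B),np.degrees(np.arctan2(A[0]-B[0],A[1]-B[1])))
for u,v in ((60,457),(430,488)): print(onplane(ci,255+u/6,180+v/6,.055))
for u,v in ((251,400),(300,400),(300,450),(251,450)): print(onplane(ci,255+u/6,180+v/6,.09))
# scene-view cross-check: bar line & red
i=cv2.imread("pics/scene0.png"); sc=r.camera_info("scene")
print("scene proj bar",proj(sc,A),proj(sc,B))
cv2.imwrite("pics/c1.png",cv2.resize(i[180:270,210:330],None,fx=6,fy=6,interpolation=cv2.INTER_CUBIC))
E
```

```text
[ 0.51526337 -0.00449034  0.126     ] [ 0.50989265 -0.11177145  0.126     ] [ 0.51257801 -0.0581309   0.126     ] 0.10741546463613996 2.8659569705454326
[0.43698273 0.03518629 0.055     ]
[ 0.42518208 -0.14276168  0.055     ]
[ 0.46508471 -0.05416736  0.09      ]
[ 0.46548047 -0.07711546  0.09      ]
[ 0.442222   -0.07735532  0.09      ]
[ 0.44183489 -0.05445655  0.09      ]
scene proj bar [270.96100768 193.09352019] [240.73049436 205.29642309]
```

View pics/c1.png

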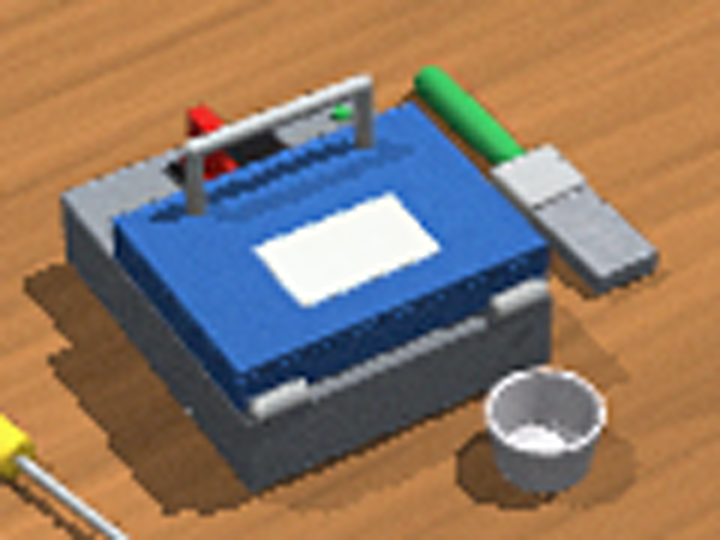

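carry_out:
  targets:
    - [0,0,0,0,0,0.1625]
    - [0,0,0,0,0,0.1625]
    - [0,0,0,0,0,0.1625]
    - [0,0,0,0,0,0.1625]

```text
time_s: 0.6
tcp_pos: [0.1909, 0.6471, 0.206]
eef_rot: [180.0, -0.0, -55.8]
contact_force: [-0.2, -0.2, -0.2]
gripper_width: 0.0877
gripper_force: 0.0
```

The scene crop puts the bar ends at about (241.7,204.7) and (271.3,193.7). My projections fall within 1–2 px of these, so the bar position holds: about (0.5126, -0.058), with fixture yaw about -3.8°.

carry_out:
  targets:
    - [0,0,0,0,0,0.1583]
    - [0,0,0,0,0,0.1583]
    - [0,0,0,0,0,0.1583]
    - [0,0,0,0,0,0.1583]

```text
time_s: 1.1
tcp_pos: [0.1909, 0.6471, 0.206]
eef_rot: [180.0, -0.1, -93.7]
contact_force: [0.3, 0.5, 0.2]
gripper_width: 0.0877
gripper_force: 0.0
```

carry_out:
  targets:
    - [0.0975,-0.0525,0,0,0,0]
    - [0.0975,-0.0525,0,0,0,0]
    - [0.0975,-0.0525,0,0,0,0]
    - [0.0975,-0.0525,0,0,0,0]
    - [0.0975,-0.0525,0,0,0,0]

```text
time_s: 1.72
tcp_pos: [0.3078, 0.3944, 0.2064]
eef_rot: [180.0, -0.0, -93.4]
contact_force: [0.9, -1.2, 0.5]
gripper_width: 0.0875
gripper_force: 0.0
```

carry_out:
  targets:
    - [0.0975,-0.0525,0,0,0,0]
    - [0.0975,-0.0525,0,0,0,0]
    - [0.0975,-0.0525,0,0,0,0]
    - [0.0975,-0.0525,0,0,0,0]
    - [0.0975,-0.0525,0,0,0,0]

```text
time_s: 2.35
tcp_pos: [0.4241, 0.1434, 0.2066]
eef_rot: [-180.0, 0.0, -93.4]
contact_force: [1.1, 0.6, -0.0]
gripper_width: 0.0874
gripper_force: 0.0
```

carry_out:
  targets:
    - [0.0975,-0.0525,0,0,0,0]
    - [0.0975,-0.0525,0,0,0,0]
    - [0.0975,-0.0525,0,0,0,0]
    - [0.0975,-0.0525,0,0,0,0]
    - [0,0,0,0,0,0]

```text
time_s: 2.98
tcp_pos: [0.5175, -0.059, 0.2056]
eef_rot: [179.9, -0.0, -93.7]
contact_force: [0.1, 0.2, -0.3]
gripper_width: 0.0876
gripper_force: 0.0
```

```bash
python3 - <<'E'
from h import *
s=r.get_state(); ci=r.camera_info("wrist"); i=r.capture("wrist")[:,:,::-1]
print(s['tcp_pos'],s['eef_rot'],s['joints'],ci); cv2.imwrite("pics/w0.png",i)
E
```

```text
[ 0.51746297 -0.05900655  0.20563708] [ 1.79906100e+02 -4.52097135e-02 -9.37057123e+01] [ 1.51137499e+01  6.06327605e+00 -1.85926264e+01  1.37447383e-02
 -6.54475619e+01 -1.88252218e+01] {'K': array([[312.91027946,   0.        , 283.80619357],
       [  0.        , 312.91027946, 208.90749215],
       [  0.        ,   0.        ,   1.        ]]), 'eye': array([ 0.51365074, -0.12649202,  0.38352674]), 'attitude': array([1.65508763e+02, 1.17232883e-02, 1.76308228e+02])}
```

View pics/w0.png

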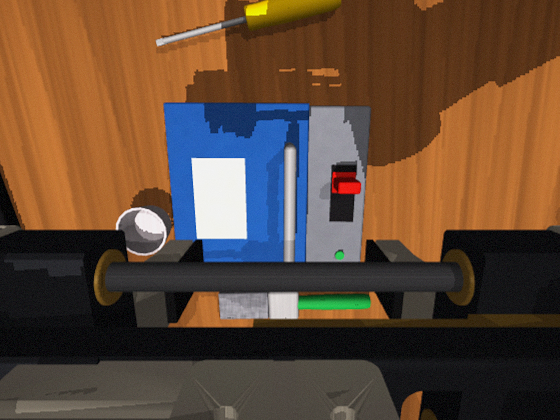

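The wrist view shows the bar as a vertical strip at column ~290, rows 148–240, between the fingers. The red tab is near (346,182) in its slot at rows 165–221.

```bash
python3 - <<'E'
from h import *
i=cv2.imread("pics/w0.png"); ci=r.camera_info("wrist")
for row in (155,170,190,210,230):
    g=i[row,275:306].astype(int); sat=g.max(1)-g.min(1); k=np.where((sat<45)&(g.max(1)>90))[0]+275
    c=(k.min()+k.max())/2; print(row,k.min(),k.max(),onplane(ci,c,row,.126).round(4))
print("end",onplane(ci,290,147,.126))
h=cv2.cvtColor(i,cv2.COLOR_BGR2HSV); m=((h[...,1]>150)&((h[...,0]<8)|(h[...,0]>172))&(h[...,2]>60))
m[:150]=0;m[230:]=0;m[:,:320]=0;m[:,370:]=0
for y in range(165,200,2):
    k=np.where(m[y])[0]; 
    if len(k): print(y,k.min(),k.max(),h[y,k,2].mean().round())
for p in((333,173),(360,182),(360,194),(333,194)): print(onplane(ci,*p,.09))
E
```

```text
155 284 296 [ 0.5095 -0.1035  0.126 ]
170 284 296 [ 0.5102 -0.0913  0.126 ]
190 284 295 [ 0.5116 -0.0746  0.126 ]
210 284 295 [ 0.5126 -0.0573  0.126 ]
230 284 295 [ 0.5137 -0.0395  0.126 ]
end [ 0.50914001 -0.10989598  0.126     ]
173 332 355 152.0
175 332 355 152.0
177 332 354 110.0
179 332 355 80.0
181 332 358 81.0
183 332 360 193.0
185 332 360 205.0
187 332 360 206.0
189 332 360 221.0
191 331 359 222.0
193 332 359 156.0
[ 0.46959695 -0.0811986   0.09      ]
[ 0.44425936 -0.07101522  0.09      ]
[ 0.4442876  -0.05938613  0.09      ]
[ 0.47008125 -0.06102213  0.09      ]
```

carry_out:
  targets:
    - [0,0.01,0.03,0,0,0]
    - [0,0,0.06,0,0,0]
    - [0,0,0.06,0,0,0]
    - [0,0,0.03,0,0,0]
    - [0,0,0,0,0,0]

```text
time_s: 3.65
tcp_pos: [0.5111, -0.0549, 0.1157]
eef_rot: [179.9, -0.0, -93.3]
contact_force: [-0.2, 1.4, 0.9]
gripper_width: 0.0875
gripper_force: 0.0
```

carry_out:
  targets:
    - [0,0,0,0,0,0]
    - [0,0,0,0,0,0]
    - [0,0,0,0,0,0]
    - [0,0,0,0,0,0]
  hand: 0
  squeeze: 15

```text
time_s: 4.15
tcp_pos: [0.5122, -0.0556, 0.1169]
eef_rot: [-180.0, 0.0, -93.4]
contact_force: [0.2, -0.9, -0.9]
gripper_width: 0.0533
gripper_force: 0.0
```

carry_out:
  targets:
    - [0,0,0,0,0,0]
    - [0,0,0,0,0,0]
    - [0,0,0,0,0,0]
    - [0,0,0,0,0,0]
    - [0,0,0,0,0,0]

```text
time_s: 4.78
tcp_pos: [0.5121, -0.0555, 0.1166]
eef_rot: [-180.0, -0.0, -93.4]
contact_force: [-0.1, 0.4, -0.1]
gripper_width: 0.0036
gripper_force: 0.0
```

carry_out:
  targets:
    - [0,0,0,0,0,0]
    - [0,0,0,0,0,0]
    - [0,0,0,0,0,0]

```text
time_s: 5.15
tcp_pos: [0.5121, -0.0555, 0.1166]
eef_rot: [-180.0, 0.0, -93.4]
contact_force: [0.0, -0.3, -0.2]
gripper_width: 0.0003
gripper_force: 0.0
```

The fingers closed fully, so nothing is between them. I'll look again.

```bash
python3 - <<'E'
from h import *
s=r.get_state(); print(s['tcp_pos'],s['eef_rot'],s['gripper_width'],s['contact_force'])
w=r.capture("wrist")[:,:,::-1]; i=r.capture("scene")[:,:,::-1]
cv2.imwrite("pics/s2.png",i)
c=cv2.resize(i[130:270,190:350],(560,490),interpolation=cv2.INTER_CUBIC)
o=np.zeros((490,800,3),np.uint8); o[:,:560]=c; o[:180,560:]=cv2.resize(w,(240,180)); cv2.imwrite("pics/w2.png",w); 
o[190:490,560:]=cv2.resize(w[100:400,180:420],(240,300)); cv2.imwrite("pics/o2.png",o)
E
```

```text
[ 0.51205062 -0.0555294   0.1165678 ] [-1.79998880e+02  5.34941976e-05 -9.34255081e+01] 0.0003089350433580826 [ 0.00752412 -0.33857804 -0.20863462]
```

View pics/o2.png

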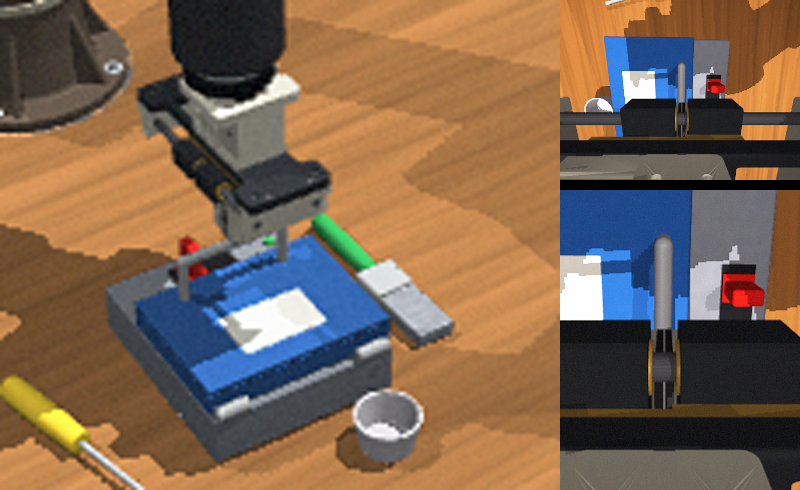

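In this view the gripper's bottom edge at about (275,240) seems to lie above the bar. I'll project the TCP and bar into the picture to check the height.

```bash
python3 - <<'E'
from h import *
sc=r.camera_info("scene"); i=cv2.imread("pics/s2.png")
k=8; x0,y0=225,160
c=cv2.resize(i[y0:y0+60,x0:x0+75],None,fx=k,fy=k,interpolation=cv2.INTER_CUBIC)
for p,col in(((.512,-.0555,.1166),(0,0,255)),((.512,-.0555,.1086),(0,255,255)),((.512,-.0555,.1276),(0,255,0)),((.5126,-.058,.126),(255,0,255))):
    q=proj(sc,p); cv2.circle(c,tuple(int(round(v)) for v in (q-[x0,y0])*k),4,col,-1); print(p,q)
w=cv2.imread("pics/w2.png"); wc=r.camera_info("wrist"); print(wc['eye'],wc['attitude'],[proj(wc,p) for p in((.512,-.0555,.1166),(.5126,-.058,.126),(.512,-.0555,.1276))])
o=np.zeros((480,800,3),np.uint8); o[:,:600]=c; o[:400,600:]=cv2.resize(w[210:310,260:310],(200,400)); cv2.imwrite("pics/o3.png",o)
E
```

```text
(0.512, -0.0555, 0.1166) [256.75338527 201.05459353]
(0.512, -0.0555, 0.1086) [256.82707611 203.05190964]
(0.512, -0.0555, 0.1276) [256.65128   198.2871326]
(0.5126, -0.058, 0.126) [256.09472326 199.09822891]
[ 0.50827128 -0.12315618  0.29439788] [1.65464206e+02 1.06315443e-01 1.76588744e+02] [array([284.85441713, 243.59669009]), array([283.57661088, 245.43649644]), array([284.88117051, 250.50708044])]
```

View pics/o3.png

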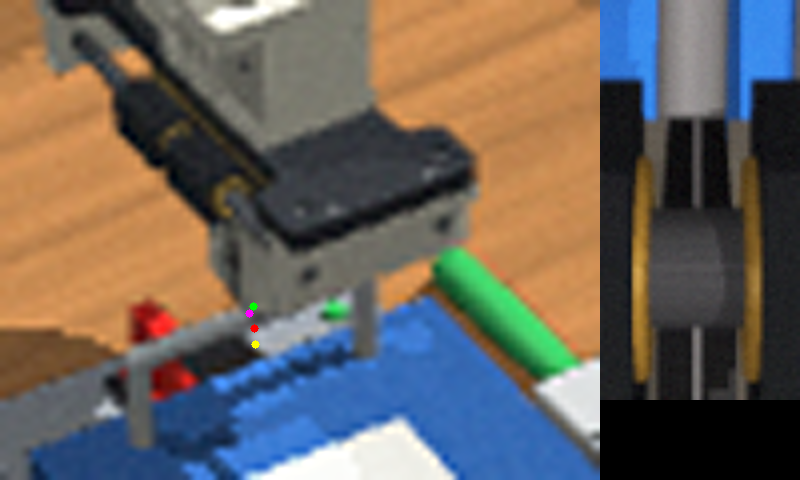

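Seven pictures viewed so far. The block at (260,312) may be the gripper's body rather than the fingertips. I'll check the tool geometry against the start picture, with projected points, and against this one.

```bash
python3 - <<'E'
from h import *
sc=r.camera_info("scene")
def draw(f,x0,y0,w,h,k,tcp,rot,ops):
    c=cv2.resize(cv2.imread(f)[y0:y0+h,x0:x0+w],None,fx=k,fy=k,interpolation=cv2.INTER_CUBIC)
    M=R.from_euler('xyz',rot,degrees=True).as_matrix()
    for p,col in ops:
        q=(proj(sc,np.array(tcp)+M@np.array(p))-[x0,y0])*k
        cv2.circle(c,(int(q[0]),int(q[1])),2,col,-1)
    return c
Y,G,C,Rd=(0,255,255),(0,255,0),(255,255,0),(0,0,255)
body=[((a*.039,b*.0965,-.058),G) for a in(1,-1) for b in(1,-1)]
tips=[((0,s*.044,.008),Y) for s in(1,-1)]+[((0,s*.065,.008),C) for s in(1,-1)]+[((0,0,-.011),Rd)]
a=draw("pics/scene0.png",320,0,75,110,5,(.1908,.6469,.2057),(180,0,-16.44),body+tips)
tc=[((x*.0095,s*.021,.008),Y) for x in(1,-1) for s in(1,-1)]
b=draw("pics/s2.png",225,145,70,90,6,(.512,-.0555,.1166),(180,0,-93.43),body+tc)
o=np.zeros((560,800,3),np.uint8); o[:550,:375]=a; o[:540,378:798]=b; cv2.imwrite("pics/o4.png",o)
E
```

```text
(no output)
```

View pics/o4.png

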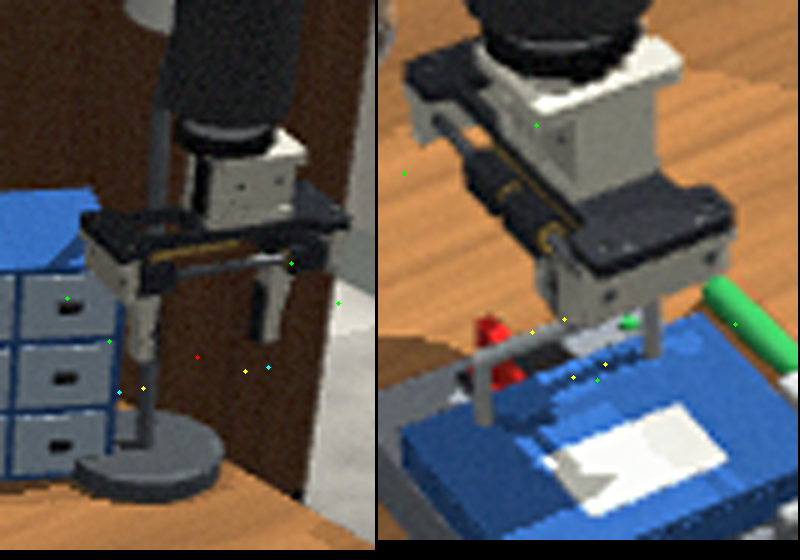

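In the start picture the real fingertips, at about (143,358) and (268,340), sit roughly 6 px above where the stated TCP puts them. That means the fingers end about 30 mm short of the reported tip, so they closed above the bar, which agrees with the miss. I'll reopen them and go down in small steps, watching the force.

carry_out:
  targets:
    - [0,0,0,0,0,0]
    - [0,0,0,0,0,0]
    - [0,0,0,0,0,0]
    - [0,0,0,0,0,0]
    - [0,0,0,0,0,0]
  hand: 0.65

```text
time_s: 5.88
tcp_pos: [0.512, -0.0555, 0.1166]
eef_rot: [-180.0, -0.0, -93.4]
contact_force: [0.3, 0.3, 0.8]
gripper_width: 0.045
gripper_force: 0.0
```

```bash
python3 - <<'E'
from h import *
# tool offset (world x,y,z) explaining the seen fingertips at the start, as shift along tool z and sideways
sc=r.camera_info("scene"); M=R.from_euler('xyz',(180,0,-16.44),degrees=True).as_matrix(); t=np.array([.1908,.6469,.2057])
mid=(np.array([320+143/5,358/5])+np.array([320+268/5,341/5]))/2
for dz in(0,.01,.02,.03,.04):
    print(dz,proj(sc,t+M@[0,0,.008-dz])-mid)
print(proj(sc,t+M@[.01,0,-.02])-mid,proj(sc,t+M@[0,.01,-.02])-mid)
E
```

```text
0 [-2.15514885  6.10288416]
0.01 [-1.90527542  3.75291485]
0.02 [-1.65382216  1.3880878 ]
0.03 [-1.40077404 -0.99173834]
0.04 [-1.14611584 -3.38670673]
[-0.31958986  0.57730602] [-3.77449167 -0.1324077 ]
```

The fit gives a shortfall of about 26 mm, so the TCP needs to go about 27 mm lower.

carry_out:
  targets:
    - [0,0,0.01,0,0,0]
    - [0,0,0.01,0,0,0]
    - [0,0,0,0,0,0]

```text
time_s: 6.25
tcp_pos: [0.5116, -0.0556, 0.1059]
eef_rot: [179.9, -0.0, -93.4]
contact_force: [0.3, 0.5, -0.1]
gripper_width: 0.0571
gripper_force: 0.0
```

carry_out:
  targets:
    - [0,0,0.01,0,0,0]
    - [0,0,0.01,0,0,0]
    - [0,0,0,0,0,0]

```text
time_s: 6.62
tcp_pos: [0.5117, -0.0556, 0.096]
eef_rot: [179.9, -0.0, -93.4]
contact_force: [-0.5, -0.5, 1.2]
gripper_width: 0.0575
gripper_force: 0.0
```

carry_out:
  targets:
    - [0,0,0.006,0,0,0]
    - [0,0,0.006,0,0,0]
    - [0,0,0,0,0,0]

```text
time_s: 7.0
tcp_pos: [0.5119, -0.0556, 0.0903]
eef_rot: [180.0, -0.0, -93.4]
contact_force: [-0.1, 0.7, -0.8]
gripper_width: 0.0569
gripper_force: 0.0
```

carry_out:
  targets:
    - [0,0,0,0,0,0]
    - [0,0,0,0,0,0]
    - [0,0,0,0,0,0]
    - [0,0,0,0,0,0]
    - [0,0,0,0,0,0]
  hand: 0
  squeeze: 15

```text
time_s: 7.62
tcp_pos: [0.5121, -0.0555, 0.0906]
eef_rot: [-180.0, 0.0, -93.4]
contact_force: [0.0, 0.8, 0.6]
gripper_width: 0.012
gripper_force: 0.0
```

carry_out:
  targets:
    - [0,0,0,0,0,0]
    - [0,0,0,0,0,0]

```text
time_s: 7.88
tcp_pos: [0.513, -0.0555, 0.0907]
eef_rot: [-179.9, 0.0, -93.4]
contact_force: [5.0, -1.9, -3.4]
gripper_width: 0.009
gripper_force: 15.0
```

The bar is gripped (9 mm, 15 N). Next I'll try lifting it along the arc.

carry_out:
  targets:
    - [0,-0.0048,-0.008,0,0,0]
    - [0,0,0,0,0,0]

```text
time_s: 8.12
tcp_pos: [0.5152, -0.0556, 0.0944]
eef_rot: [-179.9, 0.0, -93.4]
contact_force: [5.0, -2.5, -8.4]
gripper_width: 0.0093
gripper_force: 15.0
```

carry_out:
  targets:
    - [0,-0.0024,-0.004,0,0,0]
    - [0,-0.0024,-0.004,0,0,0]
    - [0,0,0,0,0,0]

```text
time_s: 8.5
tcp_pos: [0.5176, -0.0558, 0.0982]
eef_rot: [-179.9, 0.0, -93.4]
contact_force: [6.5, -2.1, -7.9]
gripper_width: 0.0098
gripper_force: 15.0
```

The force is steady at about 8 N and not growing, after 7.5 mm of lift. I'll lift a bit more and check that the cover itself rose, rather than the pads slipping.

carry_out:
  targets:
    - [0,-0.0056,-0.0075,0,0,0]
    - [0,-0.0056,-0.0075,0,0,0]
    - [0,0,0,0,0,0]

```text
time_s: 8.88
tcp_pos: [0.5227, -0.0562, 0.1056]
eef_rot: [180.0, 0.0, -93.4]
contact_force: [5.1, -1.4, -6.9]
gripper_width: 0.0092
gripper_force: 15.0
```

```bash
python3 - <<'E'
from h import *
w=r.capture("wrist")[:,:,::-1]; i=r.capture("scene")[:,:,::-1]; cv2.imwrite("pics/s5.png",i); cv2.imwrite("pics/w5.png",w)
o=np.zeros((480,800,3),np.uint8)
c=lambda p,a,b,cc,d,W,H: cv2.resize(p[a:b,cc:d],(W,H),interpolation=cv2.INTER_CUBIC)
o[:238,:396]=c(cv2.imread("pics/s2.png"),175,260,215,315,396,238); o[240:478,:396]=c(i,175,260,215,315,396,238)
o[:238,400:]=c(cv2.imread("pics/w2.png"),50,260,130,400,400,238); o[240:478,400:]=c(w,50,260,130,400,400,238)
cv2.imwrite("pics/o5.png",o)
E
```

```text
(no output)
```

View pics/o5.png

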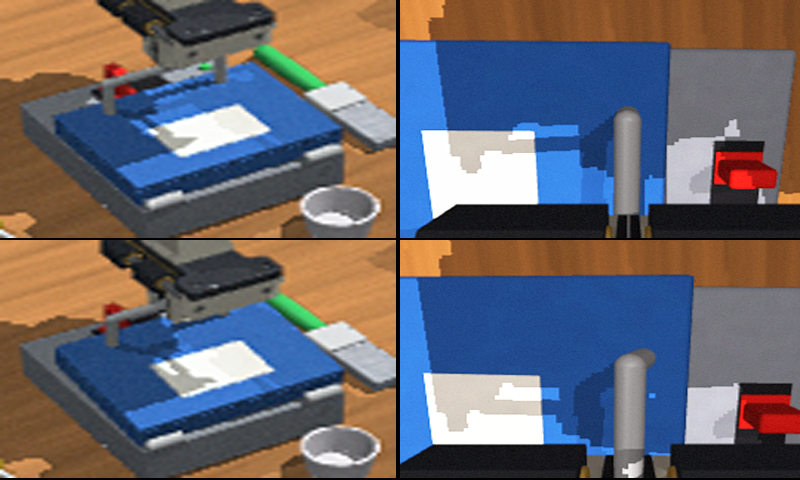

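Upper row is before, lower row after: the bar's right end in the scene crop moved from about (105,88) to (110,82), and the cover corner also moved up. I'll compare this with the pixel shift predicted for 0.035 and 0.14 rad.

```bash
python3 - <<'E'
from h import *
sc=r.camera_info("scene"); M=R.from_euler('z',-3.75,degrees=True).as_matrix(); H=np.array([.6274,-.0657,.058])
def P(x,y,z,t): 
    c,s=np.cos(t),np.sin(t); return H+M@[x*c+z*s,y,-x*s+z*c]
f=396/100
for n,p in(("barR",(-.115,-.054,.068)),("frontR",(-.133,-.09,.028)),("frontL",(-.133,.09,.028)),("rearR",(0,-.09,.028))):
    print(n,[((proj(sc,P(*p,t))-proj(sc,P(*p,0)))*f).round(1) for t in(.035,.07,.14)])
# image registration of right bar end and cover right-front corner between pictures
a,b=cv2.imread("pics/s2.png",0),cv2.imread("pics/s5.png",0)
for n,p in(("barR",(-.115,-.054,.068)),("frontR",(-.133,-.09,.028)),("label",(-.07,-.03,.028)),("rearR",(0,-.09,.028))):
    u,v=proj(sc,P(*p,0)).round().astype(int); t=a[v-5:v+6,u-6:u+7]; s=b[v-12:v+13,u-13:u+14]
    q=cv2.matchTemplate(s,t,cv2.TM_CCOEFF_NORMED); l=cv2.minMaxLoc(q); print(n,(np.array(l[3])-7)*f,l[1],[((proj(sc,P(*p,tt))-proj(sc,P(*p,0)))*f).round(1) for tt in(.035,.14)])
E
```

```text
barR [array([ 1.3, -2.2]), array([ 2.7, -4.3]), array([ 5.8, -7.9])]
frontR [array([ 0.3, -3.7]), array([ 0.6, -7.3]), array([  1.6, -14.1])]
frontL [array([ 0.7, -3.8]), array([ 1.5, -7.4]), array([  3.4, -14.2])]
rearR [array([0.7, 0.8]), array([1.3, 1.7]), array([2.7, 3.5])]
barR [ 0.   -3.96] 0.7621062994003296 [array([ 1.3, -2.2]), array([ 5.8, -7.9])]
frontR [  0.   -11.88] 0.8055992722511292 [array([ 0.3, -3.7]), array([  1.6, -14.1])]
label [ 7.92 -7.92] 0.827961266040802 [array([ 0.6, -1.6]), array([ 2.6, -5.9])]
rearR [0. 0.] 0.9269376993179321 [array([0.7, 0.8]), array([2.7, 3.5])]
```

The cover's front corner rose by about 12 crop px. A caught cover would show at most 3.7 and a free one 14. With the force steady at about 7 N, the cover is not caught, so the release stays untouched. Now I'll work out the arc to 45°.

```bash
python3 - <<'E'
from h import *
t=np.radians([8.0,13.3,18.6,23.9,29.2,34.5,39.8,45.0]); x=-115*np.cos(t)+68*np.sin(t); z=115*np.sin(t)+68*np.cos(t)
print(np.c_[-np.diff(x),-np.diff(z)].round(1),(np.c_[-np.diff(x),-np.diff(z)]/500/2).round(4), x[-1]-x[0],z[-1]-z[0])
E
```

```text
[[ -8.1  -9.3]
 [ -9.   -8.5]
 [ -9.7  -7.6]
 [-10.4  -6.7]
 [-11.   -5.7]
 [-11.4  -4.7]
 [-11.6  -3.5]] [[-0.0081 -0.0093]
 [-0.009  -0.0085]
 [-0.0097 -0.0076]
 [-0.0104 -0.0067]
 [-0.011  -0.0057]
 [-0.0114 -0.0047]
 [-0.0116 -0.0035]] 71.18303832422842 46.05740567230387
```

carry_out:
  targets:
    - [0,-0.008,-0.0095,0,0,0]
    - [0,-0.008,-0.0093,0,0,0]
    - [0,-0.009,-0.0085,0,0,0]
    - [0,-0.009,-0.0085,0,0,0]

```text
time_s: 9.48
tcp_pos: [0.539, -0.0573, 0.1239]
eef_rot: [179.9, -0.0, -93.4]
contact_force: [1.0, -1.7, -6.7]
gripper_width: 0.0094
gripper_force: 15.0
```

carry_out:
  targets:
    - [0,-0.0097,-0.0076,0,0,0]
    - [0,-0.0097,-0.0076,0,0,0]
    - [0,-0.0104,-0.0067,0,0,0]
    - [0,-0.0104,-0.0067,0,0,0]

```text
time_s: 9.98
tcp_pos: [0.5588, -0.0587, 0.1392]
eef_rot: [179.9, -0.0, -93.4]
contact_force: [-5.1, -0.9, 4.2]
gripper_width: 0.0089
gripper_force: 15.0
```

The force now points outward from the hinge, so my path is slightly inside the arc. I'll correct by about 1.5 mm outward and continue.

carry_out:
  targets:
    - [0,-0.0095,-0.0083,0,0,0]
    - [0,-0.011,-0.0057,0,0,0]
    - [0,0,0,0,0,0]

```text
time_s: 10.35
tcp_pos: [0.5701, -0.0594, 0.1458]
eef_rot: [-180.0, -0.0, -93.4]
contact_force: [-4.3, -4.0, 2.0]
gripper_width: 0.0091
gripper_force: 15.0
```

carry_out:
  targets:
    - [0,-0.0114,-0.0047,0,0,0]
    - [0,-0.0114,-0.0047,0,0,0]
    - [0,0,0,0,0,0]

```text
time_s: 10.72
tcp_pos: [0.5815, -0.06, 0.1506]
eef_rot: [-180.0, -0.0, -93.4]
contact_force: [-4.5, -3.8, 4.4]
gripper_width: 0.0097
gripper_force: 15.0
```

carry_out:
  targets:
    - [0,-0.0112,-0.0045,0,0,0]
    - [0,-0.0112,-0.0042,0,0,0]
    - [0,0,0,0,0,0]
    - [0,0,0,0,0,0]

```text
time_s: 11.22
tcp_pos: [0.5924, -0.0608, 0.1546]
eef_rot: [-180.0, -0.0, -93.4]
contact_force: [-2.6, -4.7, 1.0]
gripper_width: 0.0094
gripper_force: 15.0
```

```bash
python3 - <<'E'
from h import *
s=r.get_state(); print(s['tcp_pos'],s['contact_force'],s['moment'],s['gripper_force'],s['gripper_width'])
sc=r.camera_info("scene"); M=R.from_euler('z',-3.75,degrees=True).as_matrix(); H=np.array([.6274,-.0657,.058])
def P(x,y,z,t):
    c,s=np.cos(t),np.sin(t); return H+M@[x*c+z*s,y,-x*s+z*c]
i=r.capture("scene")[:,:,::-1]; cv2.imwrite("pics/s6.png",i)
x0,y0,k=200,140,6; c=cv2.resize(i[y0:y0+95,x0:x0+130],None,fx=k,fy=k,interpolation=cv2.INTER_CUBIC)
for deg,col in((40,(0,255,255)),(45,(0,0,255)),(50,(255,0,255))):
    for p in((-.133,-.09,.028),(-.133,.09,.028),(-.115,-.054,.068)):
        q=(proj(sc,P(*p,np.radians(deg)))-[x0,y0])*k; cv2.circle(c,(int(q[0]),int(q[1])),3,col,-1)
cv2.imwrite("pics/o6.png",c)
E
```

```text
[ 0.59235081 -0.0607781   0.15462987] [-2.60028831 -4.71264063  0.9977893 ] [-1.68564539  0.96437346 -0.01901587] 14.981960356235504 0.009378189379325962
```

View pics/o6.png

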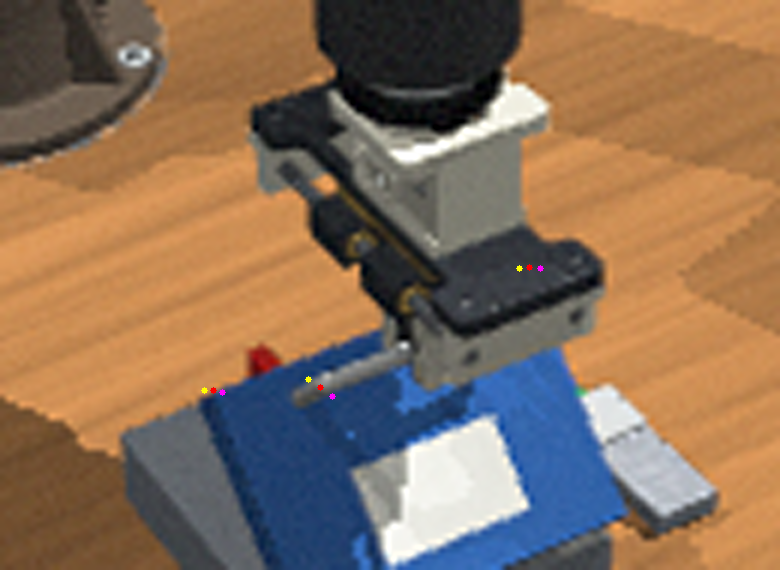

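The cover stands at about 45°: the bar line through (298,398)–(405,352) passes the 45° prediction, and the arm's travel gives 44.5°. The grip is 15 N and the outside forces are small. I'll confirm it is still, then hand in.

carry_out:
  targets:
    - [0,0,0,0,0,0]
    - [0,0,0,0,0,0]
    - [0,0,0,0,0,0]
    - [0,0,0,0,0,0]
    - [0,0,0,0,0,0]

```text
time_s: 11.9
tcp_pos: [0.5923, -0.0607, 0.1546]
eef_rot: [-180.0, -0.0, -93.4]
contact_force: [-2.2, -4.5, 1.4]
gripper_width: 0.0095
gripper_force: 15.0
```

```bash
python3 -c "
from plant import r
s=r.get_state(); print(s['tcp_pos'],s['contact_force'],s['gripper_force'],s['qd'].round(2))
if abs(s['tcp_pos'][2]-.1546)<.002 and s['gripper_force']>10: print(r.close_job())"
```

```text
[ 0.59225227 -0.06074985  0.15456459] [-2.2187639  -4.50561176  1.40706563] 14.981770366430283 [-0.04 -0.05  0.1   0.05  0.06 -0.09]
the job is handed in; nothing more can be done
None
```

The cover was not caught, so I never touched the red release; the fingers are holding the cover still at about 45° (44.5° from the arm's travel), and the job was handed in at about 12 s.

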